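# Stand the repaired trumpet mute in its crate

### The arm

A 7-joint arm with a two-finger parallel gripper is mounted at the origin on the work surface. World frame = base frame: x ahead of the robot, y to its left, z up, the work surface at z = 0. Lengths are in m, angles in rad, forces in N, time in s.
With the tool pointing down it reaches from about 0.425 to 0.875 m from the base axis. Payload 4.7 kg.
Tool frame: the origin (TCP) lies between the finger pads; the fingertips stand 11 mm ahead of it and the grasp point (between the pads) lies 8 mm behind it; z points along the fingers, y is the line along which they close (so a half turn about z gives the same grasp; the last joint's range is limited). The gripper opens to 87 mm and grips with 3 to 60 N. Pads are 19 mm wide; open, the fingers measure 117 mm over their backs; the gripper's body (75 mm by 190 mm) begins 51 mm behind the grasp point.
Start: joints at [-1.104, 0.321, -0.07, 1.45, 0.023, 1.371, -0.057], TCP at [0.284, 0.585, 0.234] pointing down, gripper open.
Joint ranges: [-2.86, 2.86], [-0.3, 2.09], [-1.38, 1.24], [0.06, 2.45], [-1.56, 4.7], [0.09, 2.05], [-2.69, 2.69]. Speed limits (rad/s): [2.57, 2.57, 3.14, 3.14, 3.14, 3.14, 3.14].

### API

Orientations are given as a rotation vector (axis times angle).
In Python, from bench import ctrl gives the robot as it stands. The module is installed in compiled form; this text tells all that it offers.
- The arm moves only by the shell command python3 -m inch 'ROWS' [FORCE]. ROWS is JSON, a list of rows, each an object with "slide": the shift along the tool's x, y, z scaled (see below), a list of three; "angular": the turn, a rotation vector about the tool's x, y, z scaled (see below), a list of three; "claw": the opening, from -1 (shut) to 1 (fully open). In form: [{"slide": [tx, ty, tz], "angular": [rx, ry, rz], "claw": claw}, ...]. A call has 1 to 10 rows; each row is the pose to reach, as a shift and turn from the pose commanded when the call began, along the tool's axes at that moment; what a row does not reach only later rows make up. The controller multiplies each number of a shift by 0.25 m and each number of a turn by 30 degrees. A row lasts 1/10 s, in which the tool goes at most 50 mm and 8.59 degrees, less where a joint would pass 70% of its speed; a pose out of reach is approached as far as the arm can. A call with a number of a shift or a turn outside -1 to 1 is refused whole. A call with a gripper value outside its range is refused whole. The fingers move at their own pace and stop on an object; FORCE is the grip in N (left out, the last holds). Time passes only in rows, so rows that repeat a pose let the fingers close. It gives the time, the measured TCP pose, the force, the opening and the grip force at its end, in the units of the state.
- ctrl.get_state(): the state, without advancing time (a new reading comes with each control period).
- ctrl.get_image(name): name is "scene" or "top" or "wrist"; returns a dict with "color" (400x640x3 uint8, red, green, blue), "depth" (400x640 float32, m along the optical axis (not along the pixel's ray), 0 where there is no reading), "camera_matrix" (3x3 intrinsics, pixels), "extrinsics" (4x4, takes a point from camera to world coordinates); the wrist camera has in their place "tool_from_camera" (4x4, takes a point from camera to tool coordinates, whose origin is the TCP and whose axes are the flange's). Camera axes: x right, y up, looking along -z (the intrinsics and any distortion apply to the point x, -y, -z); pixel columns grow to the right and rows downward; lengths in m; the calibration is good to about 2 mm. A picture is of the moment at which its call begins: read the wrist's pose just before it.
- ctrl.close_job(): hands the job in; it is judged then, once.
Trained networks look in the newest picture that a camera, given by its name, has taken for a name from the list of things; names that differ only in an ending like _2 or _b are one class to them, and where a whole thing is asked for, a point or a joint stands for the part that bears it (a point fixed in the world has none). Each returns a list of dicts, best first, with "confidence" (0 to 1); they miss things now and then, are a little off and sometimes report something else, mostly with a low value. They report only what shows in the picture. A call takes as long as a camera call. They do not tell look-alikes from the thing itself.
- ctrl.find_in(query, camera): "bbox" ([centre column, centre row, width, height] in pixels, round what is visible of it).
- ctrl.outline_of(query, camera): "mask" (400x640 bool, what is visible of it) and "bbox" ([centre column, centre row, width, height] in pixels, round what is visible of it).
The state is a dict: "time": time; "joint_positions": joint angles; "qd": joint speeds; "joint_torque": joint torques, N m; "position": TCP position; "tool_rot": TCP orientation; "ft_force": force on the tool from outside, world axes, zero at the start; "torque": the same for the moment, N m; "grip_width": opening from 0.0 (shut) to 1.0 (fully open); "grip_force": force on a finger pad.
Only numpy, scipy, OpenCV 4.12 (cv2) and the standard library are available. Lean on these libraries where they do the work, as an engineer would, in place of code of your own. Each camera call takes 0.05 s, during which the arm holds its last target. There are 200 camera calls.

### The job

The metal trumpet mute lying on the bench has a new copper bottom. First stand it upright on that wide bottom on the open bench and let go, to see that it stands by itself; then take it again by its neck and stand it upright, bottom down, inside the empty wooden ring in the crate, setting it down gently rather than dropping it. Leave the mute already in the crate, the oil bottle, the mallet and the screwdriver where they are.

Things in the scene. Friction and masses are not known exactly. Their poses are not given: they have to be found in the camera images.
- mute: aluminium mute to put away, 120 mm tall, 0.18 kg, lying on the bench, neck roughly away from the robot and drooping 10 deg. Origin: centre of the underside of its copper bottom; z: from bottom to neck. Bottom 76 mm diameter, 8 thick; cone from 76 mm (z 8) to 36 mm (z 85); straight neck 36 mm to z 120. Mass centre at z 27: set on its bottom edge leaning under 45 deg, it rights itself
- crate: fixed open-topped plywood crate, 156 mm along its x, 304 mm along its y, 90 mm tall, walls and floor 8 mm thick; a middle wall splits it into two 140 mm square compartments, centred at about y = +75 and -75 mm. Origin: centre of its underside; z up
- ring_empty: fixed wooden ring on the floor of one compartment, the empty one: 100 mm outer, 84 mm inner diameter, 12 mm tall, open in the middle down to the crate floor. Origin: ring centre at the level of the crate floor (8 mm above the bench); z up
- ring_full: the same kind of wooden ring in the other compartment, already occupied by the stored mute. Origin as for the empty ring
- mute_stored: an identical mute already standing upright in the other ring; leave it alone. Origin and axes as for the mute
- oil: bystander: upright oil bottle, 42 mm diameter, 105 mm tall, origin at the centre of its underside
- mallet: bystander: mallet lying on the bench to the robot's right, about 250 mm long, handle along its own x axis
- driver: bystander: screwdriver lying on the bench between the robot and the crate, about 190 mm long along its own x axis
Things that resemble listed ones, but are neither listed nor needed, are in the scene too. What is shaped like the mute but green or purple is not meant.

How it is judged:
By the outcome, as a careful person would: the job done as asked, in the order asked, and still so for the second after the job is handed in, with the robot touching nothing.
It also fails if it takes over 48 s, if anything falls off the work surface, if the arm or the gripper's body presses on something with over 40 N, if the wrist force passes 120 N, or if a joint passes its speed limit or range.

## Working session

There is one attempt and no reset: what is moved stays moved. The work goes in short steps, Python scripts to look and compute and a shell command to move; the robot and the scene stay as the last step left them, time stands still between calls to the robot, and variables do not carry over. Pictures are saved under pics/ and viewed, at most 10 in all, crops included, and the job is handed in when it is done.

```bash
mkdir -p pics; cat > h.py <<'E'
import numpy as np, cv2
from bench import ctrl
from scipy.spatial.transform import Rotation as R
np.set_printoptions(precision=4,suppress=True)
def cloud(im,T=None):
    d=im["depth"];K=im["camera_matrix"];v,u=np.mgrid[0:400,0:640]
    x=(u-K[0,2])/K[0,0]*d;y=(v-K[1,2])/K[1,1]*d
    P=np.stack([x,-y,-d,np.ones_like(d)],-1)
    T=im["extrinsics"] if T is None else T
    return (P@T.T)[...,:3]
def tool():
    s=ctrl.get_state();T=np.eye(4);T[:3,:3]=R.from_rotvec(s["tool_rot"]).as_matrix();T[:3,3]=s["position"];return s,T
def save(im,n,box=None,k=1):
    c=im["color"][...,::-1]
    if box: c=c[box[1]:box[3],box[0]:box[2]]
    cv2.imwrite("pics/"+n,cv2.resize(c,None,fx=k,fy=k,interpolation=cv2.INTER_CUBIC))
E
python3 - <<'E'
from h import *
s,T=tool();print(s);print(T)
for cam in ["top","scene"]:
    im=ctrl.get_image(cam);save(im,cam+"0.png");P=cloud(im)
    np.savez(cam+"0.npz",P=P,c=im["color"],d=im["depth"])
    for q in ["mute","crate","ring_empty","oil","mallet","driver"]:
        for r in ctrl.outline_of(q,cam)[:4]:
            m=r["mask"]&(im["depth"]>0);p=P[m]
            print(cam,q,round(r["confidence"],2),np.round(r["bbox"]),np.median(p,0) if len(p) else 0,p.min(0),p.max(0))
E
```

```text
{'time': 0.0, 'joint_positions': array([-1.1039,  0.3218, -0.0701,  1.4517,  0.0226,  1.3708, -0.0569]), 'qd': array([-0.0014,  0.0002,  0.0007, -0.0026,  0.0004,  0.0006,  0.0007]), 'joint_torque': array([ -0.0009, -49.128 ,  -0.4044, -31.2531,  -0.0639,   0.0436,
         0.0002]), 'position': array([0.2842, 0.584 , 0.2325]), 'tool_rot': array([-0.7051, -3.0611,  0.003 ]), 'ft_force': array([-0.2212,  0.1834,  0.6175]), 'torque': array([-0.0438, -0.0242,  0.0446]), 'grip_force': 0.0, 'grip_width': 0.9980320100008159}
[[-0.8992  0.4375 -0.0007  0.2842]
 [ 0.4375  0.8992 -0.0018  0.584 ]
 [-0.0002 -0.0019 -1.      0.2325]
 [ 0.      0.      0.      1.    ]]
top mute 0.96 [382. 137.  48.  28.] [ 0.6922 -0.2638  0.0506] [ 0.6472 -0.3159 -0.0024] [ 0.7406 -0.1948  0.0828]
top mute 0.84 [354. 197.  31.  42.] [ 0.4763 -0.1652  0.0509] [ 0.4297 -0.2195 -0.0013] [ 0.5572 -0.1223  0.0825]
top mute 0.67 [405. 197.  47.  43.] [ 0.4982 -0.3241  0.0493] [ 0.4443 -0.3955 -0.0061] [ 0.565  -0.2689  0.0801]
top mute 0.64 [357. 259.  46.  24.] [ 0.3051 -0.1694  0.0516] [ 0.2726 -0.2501 -0.0006] [ 0.
[... 1142 characters left out ...]
008] [0.667  0.3488 0.1295]
scene ring_empty 0.73 [379. 292.  45.  46.] [0.5677 0.1047 0.0196] [0.531  0.0589 0.0054] [0.6282 0.1598 0.0236]
scene oil 0.74 [454. 322.  49.  39.] [0.58   0.2648 0.0664] [0.4993 0.2309 0.0063] [0.6018 0.3077 0.1316]
scene oil 0.71 [286. 286.  21.  31.] [ 0.7009 -0.0452  0.0692] [ 0.6767 -0.07    0.0035] [ 0.7144 -0.0325  0.1075]
scene mallet 0.71 [218. 150.  80.  64.] [ 0.4666 -0.4518  0.0227] [ 0.342  -0.4962 -0.0013] [ 0.6026 -0.3986  0.0297]
scene mallet 0.19 [450. 325.  54.  52.] [0.5668 0.247  0.0195] [0.5174 0.2189 0.0049] [0.6349 0.3203 0.0902]
scene driver 0.75 [409. 220.  72.  39.] [0.3907 0.0515 0.0222] [ 0.361  -0.008  -0.0021] [0.4004 0.1833 0.0303]
```

```bash
python3 - <<'E'
import numpy as np,cv2
z=np.load("top0.npz");c=z["c"][...,::-1][90:300,220:480]
s=np.load("scene0.npz")["c"][...,::-1][70:390,150:560]
cv2.imwrite("pics/t1.png",cv2.resize(c,None,fx=2.8,fy=2.8,interpolation=3))
cv2.imwrite("pics/s1.png",cv2.resize(s,None,fx=1.85,fy=1.85,interpolation=3))
E
```

```text
(no output)
```

View pics/t1.png

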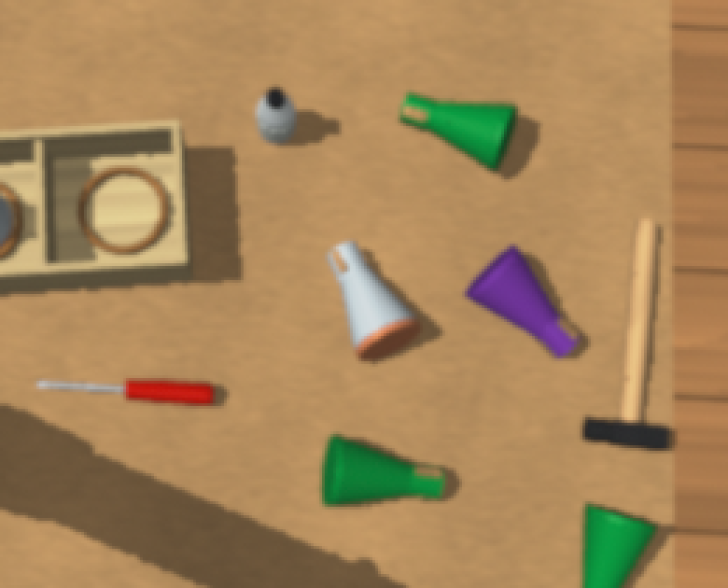

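View pics/s1.png

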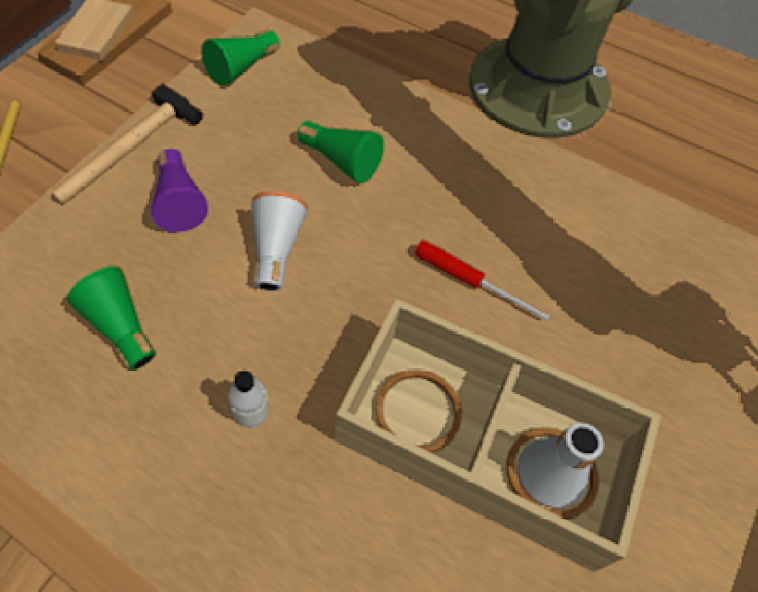

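The candidates at top-view pixels are green (382,137), green (357,259) and purple (405,197). The silver one with the copper bottom at (354,197) is the mute meant: bare metal and copper show clearly in the enlarged crop. The empty ring is at (266,165) in the right-hand compartment. I'll fit the mute and ring poses next.

```bash
cat >> h.py <<'E'
from scipy.optimize import least_squares
PROF=np.array([[0,0],[38,0],[38,8],[18,85],[18,120],[0,120]])/1000.
def sd(r,z):
    p=np.stack([r,z],-1);best=np.full(len(r),9.)
    for a,b in zip(PROF[:-1],PROF[1:]):
        t=np.clip((p-a)@(b-a)/((b-a)@(b-a)),0,1)[:,None]
        best=np.minimum(best,np.linalg.norm(p-a-t*(b-a),axis=1))
    return best
def fitmute(pts,o,ax):
    """free 5-dof fit: origin and axis"""
    ax=np.array(ax)/np.linalg.norm(ax)
    e1=np.cross(ax,[0.3,0.5,0.8]);e1/=np.linalg.norm(e1);e2=np.cross(ax,e1)
    def unp(p):
        a=ax+p[3]*e1+p[4]*e2;return p[:3],a/np.linalg.norm(a)
    def f(p):
        c,a=unp(p);d=pts-c;z=d@a;return sd(np.linalg.norm(d-z[:,None]*a,axis=1),z)
    r=least_squares(f,np.r_[o,0,0],loss="soft_l1",f_scale=.003)
    return *unp(r.x),np.sqrt(np.mean(f(r.x)**2))
E
python3 - <<'E'
from h import *
ctrl.get_image("top");ctrl.get_image("scene")
A=[]
for cam in ["top","scene"]:
    P=np.load(cam+"0.npz")["P"]
    for r in ctrl.outline_of("mute",cam):
        b=r["bbox"]; 
        m=cv2.erode(r["mask"].astype(np.uint8),np.ones((3,3)))>0
        p=P[m];p=p[p[:,2]>.008];c=np.median(p,0) if len(p) else [0,0]
        if abs(c[0]-.485)<.04 and abs(c[1]+.16)<.03:
            for z0 in ([.43,-.19,.04],):
                print(cam,len(p),*fitmute(p,z0,[.85,.5,-.17]))
            A.append(p)
print("both",*fitmute(np.vstack(A),[.43,-.19,.04],[.85,.5,-.17]))
for cam in ["top","scene"]:
    P=np.load(cam+"0.npz")["P"]
    for r in ctrl.outline_of("ring_empty",cam)[:1]:
        p=P[r["mask"]];p=p[(p[:,2]>.014)&(p[:,2]<.028)]
        f=lambda q:np.maximum(np.abs(np.hypot(p[:,0]-q[0],p[:,1]-q[1])-.046)-.004,0)
        s=least_squares(f,[.58,.11],loss="soft_l1",f_scale=.003);print("ring",cam,s.x,len(p),np.sqrt(np.mean(f(s.x)**2)),p[:,2].mean())
    m=(P[...,2]>.08)&(P[...,2]<.098)&(abs(P[...,0]-.58)<.15)&(P[...,1]>-.0)&(P[...,1]<.4)
    q=P[m][:,:2].astype(np.float32);print("crate",cam,cv2.minAreaRect(q),len(q))
    for r in ctrl.outline_of("mute_stored",cam)[:6]:
        p=P[r["mask"]&(P[...,2]>.115)]; print(len(p),p.mean(0) if len(p) else"")
E
```

```text
top 582 [ 0.4472 -0.1895  0.0392] [ 0.8685  0.4612 -0.1817] 0.0020725389496417624
scene 952 [ 0.4465 -0.189   0.0385] [ 0.863   0.4745 -0.1735] 0.07613607754164564
both [ 0.4468 -0.1891  0.0387] [ 0.8637  0.4723 -0.1759] 0.0599988796221165
ring top [0.5838 0.111 ] 62 0.00021167329624432522 0.020035641009579126
crate top ((0.5714455246925354, 0.18770775198936462), (0.16015908122062683, 0.3045796751976013), 6.855966567993164) 1116
143 [0.5544 0.2587 0.1546]
ring scene [0.5855 0.1104] 440 0.00010153209258625212 0.019735034544700696
crate scene ((0.5704721808433533, 0.18865133821964264), (0.15829713642597198, 0.304703027009964), 6.723475933074951) 2808
374 [0.5728 0.2657 0.1397]
```

```bash
cat >> h.py <<'E'
import sys,json
def log():
    s,T=tool();open("log.txt","a").write(json.dumps([list(map(float,s["joint_positions"])),T.tolist()])+"\n");return s,T
def plan(pos,Rt):
    s,T=log();d=T[:3,:3].T@(np.array(pos)-T[:3,3])/.25
    w=R.from_matrix(T[:3,:3].T@Rt).as_rotvec(degrees=True)/30
    k=max(1,abs(d).max(),abs(w).max())
    print("full slide",d,"ang",w,"calls",k,"| part",d/k,w/k,"t",s["time"],"q",s["joint_positions"])
def Rzy(z,y):
    z=np.array(z,float);z/=np.linalg.norm(z);y=np.array(y,float);y-=z*(y@z);y/=np.linalg.norm(y)
    return np.stack([np.cross(y,z),y,z],1)
U=np.array([.864,.472,-.175]);O=np.array([.4468,-.189,.0387])
YC=np.array([.48,-.877,0])
E
python3 -c "
from h import *
plan([.535,-.141,.25],Rzy([0,0,-1],YC))"
```

```text
full slide [-2.1709 -2.1711 -0.0657] ang [ 0.0002 -0.0001  4.1789] calls 4.178866736613496 | part [-0.5195 -0.5195 -0.0157] [ 0.0001 -0.      1.    ] t 1.1 q [-1.1039  0.321  -0.0701  1.4505  0.0226  1.3708 -0.0569]
```

```bash
python3 -m inch '[{"slide":[-0.52,-0.52,-0.1],"angular":[0,0,1],"claw":1},{"slide":[-0.52,-0.52,-0.1],"angular":[0,0,1],"claw":1},{"slide":[-0.52,-0.52,-0.1],"angular":[0,0,1],"claw":1},{"slide":[-0.52,-0.52,-0.1],"angular":[0,0,1],"claw":1},{"slide":[-0.52,-0.52,-0.1],"angular":[0,0,1],"claw":1}]'
python3 -c "
from h import *
plan([.535,-.141,.25],Rzy([0,0,-1],YC))"
```

```text
time: 1.6
position: [0.3483, 0.4057, 0.2602]
tool_rot: [1.486, 2.765, 0.002]
ft_force: [-0.1, -0.5, 0.3]
grip_width: 1.002
grip_force: 0.0
full slide [-2.2358 -0.5836  0.0427] ang [ 0.006  -0.0019  3.1596] calls 3.159572526966216 | part [-0.7076 -0.1847  0.0135] [ 0.0019 -0.0006  1.    ] t 1.6 q [-0.9761  0.0618  0.0666  1.7024 -0.0019  1.3756 -0.3249]
```

```bash
python3 -m inch '[{"slide":[-0.7,-0.18,0],"angular":[0,0,1],"claw":1},{"slide":[-0.7,-0.18,0],"angular":[0,0,1],"claw":1},{"slide":[-0.7,-0.18,0],"angular":[0,0,1],"claw":1},{"slide":[-0.7,-0.18,0],"angular":[0,0,1],"claw":1}]'
python3 -c "
from h import *
plan([.535,-.141,.25],Rzy([0,0,-1],YC))"
```

```text
time: 2.0
position: [0.4063, 0.2376, 0.2588]
tool_rot: [2.149, 2.291, 0.001]
ft_force: [0.3, -0.1, 0.4]
grip_width: 1.001
grip_force: 0.0
full slide [-1.5441  0.4163  0.0358] ang [ 0.0015 -0.0009  2.1663] calls 2.1662978842477956 | part [-0.7128  0.1922  0.0165] [ 0.0007 -0.0004  1.    ] t 2.0 q [-0.8161 -0.0823  0.2178  1.8453  0.0186  1.3759 -0.5383]
```

```bash
python3 -m inch '[{"slide":[-0.72,0.19,0],"angular":[0,0,1],"claw":1},{"slide":[-0.72,0.19,0],"angular":[0,0,1],"claw":1},{"slide":[-0.72,0.19,0],"angular":[0,0,1],"claw":1},{"slide":[-0.72,0.19,0],"angular":[0,0,1],"claw":1}]'
python3 -c "
from h import *
plan([.535,-.141,.25],Rzy([0,0,-1],YC))"
```

```text
time: 2.4
position: [0.4662, 0.062, 0.2589]
tool_rot: [2.667, 1.659, 0.002]
ft_force: [0.4, -0.2, 0.1]
grip_width: 1.002
grip_force: 0.0
full slide [-0.6069  0.6058  0.0359] ang [ 0.0015 -0.0021  1.1692] calls 1.1692069684682713 | part [-0.5191  0.5181  0.0307] [ 0.0013 -0.0018  1.    ] t 2.4 q [-0.6225 -0.097   0.408   1.8523  0.0392  1.3772 -0.6815]
```

```bash
python3 -m inch '[{"slide":[-0.61,0.61,0.03],"angular":[0,0,1],"claw":1},{"slide":[-0.61,0.61,0.03],"angular":[0,0,1],"claw":1},{"slide":[-0.61,0.61,0.03],"angular":[0,0,1],"claw":1},{"slide":[-0.61,0.61,0.03],"angular":[0,0,1],"claw":1},{"slide":[-0.61,0.61,0.03],"angular":[0,0,1],"claw":1}]'
cat > kin.py <<'E'
from h import *
# p: d1,L1,a(elbow),L2,a2,Lt ; signs
def fk(q,p,sg):
    q=q*sg[:7]
    d1,L1,a,L2,b,Lt,y0,y7,ea=p
    Z=lambda t:R.from_euler("z",t);Y=lambda t:R.from_euler("y",t)
    v=lambda x,z:np.array([x,0,z])
    r=Z(q[0]+y0);x=v(0,d1)
    r=r*Y(q[1]);x=x+r.apply(v(0,L1));r=r*Z(q[2]);x=x+r.apply(v(a,0))
    r=r*Y(q[3]);x=x+r.apply(v(ea,L2));r=r*Z(q[4])
    r=r*Y(q[5]);x=x+r.apply(v(b,Lt));r=r*Z(q[6]+y7)
    return x,r
def data():
    return [(np.array(a),np.array(b)) for a,b in map(json.loads,open("log.txt"))]
def fit():
    best=None;D=data()
    import itertools
    for s1,s3,s5,s7 in itertools.product([1,-1],repeat=4):
        sg=np.array([s1,1,s3,1,s5,1,s7])
        def f(p):
            e=[]
            for q,T in D:
                x,r=fk(q,p,sg);e+=list(x-T[:3,3])+list((r.as_matrix()-T[:3,:3]).ravel()*.3)
            return np.array(e+list(.002*p[:6]))
        for y7 in (0,1.57,3.14,-1.57):
            s=least_squares(f,[.35,.4,0,.4,0,.2,0,y7,0])
            if best is None or s.cost<best[0]: best=(s.cost,s.x,sg,np.abs(f(s.x)[:-6]).max())
    return best
E
python3 -c "
from kin import *
plan([.535,-.141,.25],Rzy([0,0,-1],YC));print(fit())"
```

```text
time: 2.9
position: [0.5365, -0.1448, 0.2511]
tool_rot: [3.003, 0.909, -0.0]
ft_force: [-0.7, -1.2, 0.6]
grip_width: 0.997
grip_force: 0.0
full slide [ 0.0034 -0.016   0.0045] ang [0.0065 0.0018 0.1666] calls 1 | part [ 0.0034 -0.016   0.0045] [0.0065 0.0018 0.1666] t 2.9 q [-0.384   0.1174  0.653   1.686  -0.0697  1.3608 -0.7026]
(np.float64(3.29708179935069e-05), array([ 0.7346,  0.4531,  0.0045,  0.3315, -0.1631,  0.9388, -0.0459,
        1.5249, -0.0765]), array([-1,  1, -1,  1, -1,  1, -1]), np.float64(0.004392675565590087))
```

```bash
python3 -m inch '[{"slide":[0,0,0],"angular":[0,-1,0.15],"claw":1},{"slide":[0,0,0],"angular":[0,-1,0.15],"claw":1},{"slide":[0,0,0],"angular":[0,-1,0.15],"claw":1},{"slide":[0,0,0],"angular":[0,-1,0.15],"claw":1},{"slide":[0,0,0],"angular":[0,-1,0.15],"claw":1}]'
python3 -c "
from kin import *
s,T=log();print(T[:3],s['joint_positions']);print(fit())"
```

```text
time: 3.4
position: [0.5377, -0.1356, 0.2475]
tool_rot: [2.796, 0.747, -0.748]
ft_force: [0.6, 0.2, 0.5]
grip_width: 0.999
grip_force: 0.0
[[ 0.7512  0.5027 -0.4277  0.5377]
 [ 0.4268 -0.8643 -0.2661 -0.1356]
 [-0.5034  0.0173 -0.8639  0.2475]] [-0.4292  0.4791  0.6344  1.4017  0.0795  1.7379 -0.8459]
(np.float64(0.00010607386757615242), array([ 0.2452,  0.4581,  0.002 ,  0.5312,  0.0145,  0.3407, -0.0462,
        1.5256, -0.0006]), array([-1,  1, -1,  1, -1,  1, -1]), np.float64(0.006822919375410859))
```

```bash
cat >> kin.py <<'E'
SG=np.array([-1,1,-1,1,-1,1,-1])
LO=np.array([-2.86,-.3,-1.38,.06,-1.56,.09,-2.69])+.04;HI=np.array([2.86,2.09,1.24,2.45,4.7,2.05,2.69])-.04
def fit0():
    D=data()
    def f(p):
        p=np.r_[p[0],p[1],0,p[2],0,p[3],p[4],p[5],0];e=[]
        for q,T in D:
            x,r=fk(q,p,SG);e+=list(x-T[:3,3])+list((r.as_matrix()-T[:3,:3]).ravel()*.3)
        return np.array(e)
    s=least_squares(f,[.25,.46,.53,.34,0,1.55],loss="soft_l1",f_scale=.002);p=s.x
    return np.r_[p[0],p[1],0,p[2],0,p[3],p[4],p[5],0],np.abs(f(p)).max()
def ik(p,pos,Rt,seed):
    def f(q):
        x,r=fk(q,p,SG);return np.r_[x-pos,(r.as_matrix()-Rt).ravel()*.3,1e-4*(q-seed)]
    s=least_squares(f,np.clip(seed,LO,HI),bounds=(LO,HI));return s.x,np.abs(s.fun[:12]).max()
E
python3 - <<'E'
from kin import *
p,e=fit0();print(p,e)
q0=data()[-1][0];u=np.array([.877,.48,0.])
G=np.array([.535,-.141,.021])
d=np.pi/180
for t in (0,20,30,40,50):
    zt=-np.sin(t*d)*u+np.array([0,0,-np.cos(t*d)])
    q,e=ik(p,G+.008*zt,Rzy(zt,YC),q0)
    print("grasp tilt",t,round(e,4),q)
    for psi in (-120,-90,-60,-30,0,30,60,90,120):
        h=np.array([np.cos(psi*d),np.sin(psi*d),0]);al=(100-t)*d
        z2=np.sin(al)*h+np.array([0,0,-np.cos(al)])
        y2=np.cross([0,0,-1],h)  # y = z cross x
        best=(9,)
        for pos in ((.5,-.1),(.55,-.05),(.6,-.12)):
            for sd_ in (q,q*[1,1,1,1,0,1,1]+[0,0,0,0,1.5,0,0],q*[1,1,1,1,0,1,1]+[0,0,0,0,-1.4,0,0]):
                qq,ee=ik(p,np.r_[pos,.104]+.008*z2,Rzy(z2,y2),sd_)
                if ee<best[0]-1e-4: best=(ee,pos,qq)
        if best[0]<.006: print("   psi",psi,round(best[0],4),best[1],best[2])
E
```

```text
[ 0.2435  0.455   0.      0.519   0.      0.3375 -0.0459  1.5253  0.    ] 0.006880752679448443
grasp tilt 0 0.0 [-0.2947  0.3839  0.5813  1.9139 -0.2617  0.919  -0.6561]
   psi -120 0.0 (0.5, -0.1) [-0.5313  1.0669  0.2917  1.4996  0.8202  2.01    2.1395]
   psi -90 0.0 (0.5, -0.1) [-0.5497  0.8969  0.0902  1.8658  1.1949  1.835   1.9112]
   psi -60 0.0 (0.5, -0.1) [-0.8215  0.8215  0.2653  2.2343  1.5013  1.5597  1.6419]
   psi -30 0.0009 (0.55, -0.05) [-1.1262  0.9475  0.5631  2.41    1.9241  1.3655  1.2542]
   psi 30 0.0 (0.5, -0.1) [ 1.3718  0.8862 -0.4817  2.3181 -1.52    1.3785  1.5095]
   psi 60 0.0 (0.5, -0.1) [ 0.7058  0.8664  0.0995  1.9583 -1.3656  1.898   1.2252]
   psi 90 0.0 (0.5, -0.1) [ 0.7698  1.0088 -0.1414  1.5868 -0.9591  2.0047  1.0001]
   psi 120 0.0 (0.55, -0.05) [ 1.0057  1.6332 -1.2392  1.1818 -0.1149  1.998   0.2398]
grasp tilt 20 0.0 [-0.3651  0.5842  0.5782  1.6972 -0.0837  1.2098 -0.8544]
   psi 30 0.0 (0.6, -0.12) [ 1.4848  0.7408 -0.8445  2.2272 -1.5199  0.8405  1.1768]
   psi 60 0.0 (0.5, -0.1) [ 0.4724  0.6443  0.36    2.0325 -1.3348  1.7307  1.1036]

[... 710 characters left out ...]
8  2.3958 -1.52    0.7013  0.8047]
   psi 60 0.0 (0.5, -0.1) [ 0.2138  0.4321  0.5657  2.0736 -1.1987  1.4835  0.9085]
   psi 90 0.0 (0.5, -0.1) [ 0.3792  0.6047  0.2869  1.7352 -0.8638  1.6999  0.9859]
   psi 120 0.0 (0.5, -0.1) [ 0.4175  0.7545  0.0451  1.4482 -0.5151  1.8848  1.0831]
grasp tilt 50 0.0 [-0.3856  0.9316  0.5619  1.3657  0.0696  1.6547 -0.9443]
   psi 30 0.0 (0.5, -0.1) [-0.1501  0.0319  0.7861  2.377  -1.2761  0.8674  0.5364]
   psi 60 0.0 (0.5, -0.1) [ 0.0876  0.3303  0.6271  2.0793 -1.0784  1.3395  0.7694]
   psi 90 0.0 (0.5, -0.1) [ 0.2605  0.5115  0.3732  1.7777 -0.8059  1.59    0.9377]
   psi 120 0.0 (0.5, -0.1) [ 0.5055  0.6467 -0.1095  1.5233 -0.3933  1.7247  1.0104]
```

```bash
cat >> kin.py <<'E'
def grasp_pose(off,t=30,G=np.array([.535,-.141,.027])):
    t=np.radians(t);zt=-np.sin(t)*np.array([.877,.48,0])+np.array([0,0,-np.cos(t)])
    return G+(.008-off)*zt,Rzy(zt,YC)
E
python3 - <<'E'
from kin import *
print(grasp_pose(.08)[0],grasp_pose(0)[0]);plan(*grasp_pose(.08));plan(*grasp_pose(0))
s,T=tool();im=ctrl.get_image("wrist");save(im,"w1.png")
P=cloud(im,T@im["tool_from_camera"])
for r in ctrl.outline_of("mute","wrist")[:3]:
    p=P[(cv2.erode(r["mask"].astype(np.uint8),np.ones((5,5)))>0)&(im["depth"]>0)];p=p[p[:,2]>.008]
    print(r["confidence"],r["bbox"],len(p))
    if len(p)>50: print(*fitmute(p[::7],O,U))
E
```

```text
[ 0.5666 -0.1237  0.0894] [ 0.5315 -0.1429  0.0201]
full slide [0.4255 0.0062 0.4844] ang [0.0535 0.0075 0.0264] calls 1 | part [0.4255 0.0062 0.4844] [0.0535 0.0075 0.0264] t 3.4 q [-0.4292  0.4791  0.6344  1.4017  0.0795  1.7379 -0.8459]
full slide [ 0.4268 -0.0028  0.8043] ang [0.0535 0.0075 0.0264] calls 1 | part [ 0.4268 -0.0028  0.8043] [0.0535 0.0075 0.0264] t 3.4 q [-0.4292  0.4791  0.6344  1.4017  0.0795  1.7379 -0.8459]
0.96 [271.2, 209.0, 75.0, 43.8] 1837
[ 0.3243 -0.1749  0.0428] [ 0.8056 -0.1145  0.5814] 0.013858376407744948
0.94 [355.0, 261.7, 53.2, 24.0] 519
[ 0.2114 -0.4338  0.0103] [0.9091 0.2288 0.3481] 0.005662037273354779
0.86 [314.9, 125.6, 54.4, 108.7] 3611
[ 0.4477 -0.1891  0.0377] [ 0.8643  0.4716 -0.1749] 0.0007110416882160223
```

View pics/w1.png

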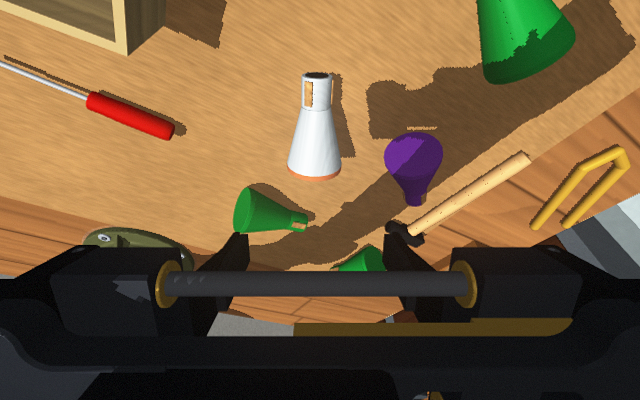

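The wrist view shows the silver mute with its copper bottom at pixel (315,126), neck up at (317,90). The fit agrees with the earlier one within 1 mm. I'll go to the pregrasp and then the grasp.

```bash
python3 -m inch '[{"slide":[0.2,0,0.15],"angular":[0.05,0,0.02],"claw":1},{"slide":[0.43,0.006,0.3],"angular":[0.05,0,0.02],"claw":1},{"slide":[0.43,0.006,0.48],"angular":[0.05,0,0.02],"claw":1},{"slide":[0.43,0.006,0.48],"angular":[0.05,0,0.02],"claw":1},{"slide":[0.43,0.006,0.48],"angular":[0.05,0,0.02],"claw":1}]' 20
python3 -c "
from kin import *
plan(*grasp_pose(0))"
```

```text
time: 4.0
position: [0.5646, -0.1281, 0.0929]
tool_rot: [2.827, 0.714, -0.76]
ft_force: [-0.8, -0.6, 1.5]
grip_width: 0.998
grip_force: 0.0
full slide [ 0.021  -0.0109  0.3244] ang [-0.0041  0.0038 -0.0104] calls 1 | part [ 0.021  -0.0109  0.3244] [-0.0041  0.0038 -0.0104] t 4.0 q [-0.3792  0.6708  0.5869  1.4552 -0.0328  1.5304 -0.8896]
```

```bash
python3 -m inch '[{"slide":[0.02,-0.01,0.12],"angular":[0,0,0],"claw":1},{"slide":[0.02,-0.01,0.24],"angular":[0,0,0],"claw":1},{"slide":[0.02,-0.01,0.32],"angular":[0,0,0],"claw":1},{"slide":[0.02,-0.01,0.32],"angular":[0,0,0],"claw":1},{"slide":[0.02,-0.01,0.32],"angular":[0,0,0],"claw":1}]' 20
python3 -c "
from kin import *
plan(*grasp_pose(0))"
```

```text
time: 4.5
position: [0.5362, -0.1425, 0.0246]
tool_rot: [2.827, 0.715, -0.748]
ft_force: [-0.3, -0.1, 0.3]
grip_width: 1.0
grip_force: 0.0
full slide [-0.0063 -0.0077  0.0242] ang [ 0.0039 -0.0091 -0.0113] calls 1 | part [-0.0063 -0.0077  0.0242] [ 0.0039 -0.0091 -0.0113] t 4.5 q [-0.3722  0.6944  0.5762  1.5766 -0.0428  1.3789 -0.8904]
```

```bash
python3 -m inch '[{"slide":[-0.005,-0.005,0.015],"angular":[0,0,0],"claw":1},{"slide":[-0.005,-0.005,0.015],"angular":[0,0,0],"claw":-1},{"slide":[-0.005,-0.005,0.015],"angular":[0,0,0],"claw":-1},{"slide":[-0.005,-0.005,0.015],"angular":[0,0,0],"claw":-1},{"slide":[-0.005,-0.005,0.015],"angular":[0,0,0],"claw":-1},{"slide":[-0.005,-0.005,0.015],"angular":[0,0,0],"claw":-1},{"slide":[-0.005,-0.005,0.015],"angular":[0,0,0],"claw":-1},{"slide":[-0.005,-0.005,0.015],"angular":[0,0,0],"claw":-1}]' 30
```

```text
time: 5.3
position: [0.5312, -0.1423, 0.019]
tool_rot: [2.826, 0.717, -0.755]
ft_force: [0.2, -0.2, 0.1]
grip_width: 0.446
grip_force: 0.0
```

```bash
python3 -m inch '[{"slide":[0,0,0],"angular":[0,0,0],"claw":-1},{"slide":[0,0,0],"angular":[0,0,0],"claw":-1},{"slide":[0,0,0],"angular":[0,0,0],"claw":-1}]' 30
python3 - <<'E'
from kin import *
s,T=log();print(s["grip_width"],s["grip_force"])
p,e=fit0();q=s["joint_positions"]
# lift then stand: path of joints
d=np.pi/180
al=70*d
for psi in (60,75,90):
  for pos in ((.5,-.1),(.52,-.12)):
    h=np.array([np.cos(psi*d),np.sin(psi*d),0]);z2=np.sin(al)*h+np.array([0,0,-np.cos(al)])
    Rf=Rzy(z2,np.cross([0,0,-1],h));rel=R.from_matrix(T[:3,:3].T@Rf).as_rotvec(degrees=True)
    for zz in (.104,.2):
        qq=q
        for k in np.linspace(.1,1,10):
            Rk=T[:3,:3]@R.from_rotvec(rel*k,degrees=True).as_matrix()
            qq,ee=ik(p,np.r_[pos,zz]+.008*Rk[:,2],Rk,qq)
            if ee>.004: print("bad",k,ee)
        print(psi,pos,zz,rel/30,qq)
E
```

```text
time: 5.6
position: [0.5312, -0.1424, 0.019]
tool_rot: [2.826, 0.717, -0.755]
ft_force: [0.0, 0.5, -0.9]
grip_width: 0.395
grip_force: 30.0
0.3945875080162226 29.986002445220947
60 (0.5, -0.1) 0.104 [ 0.4138  3.2395 -1.1189] [ 0.3645  0.558   0.4876  2.0613 -1.2702  1.633   1.0552]
60 (0.5, -0.1) 0.2 [ 0.4138  3.2395 -1.1189] [ 0.217   0.3901  0.6535  2.053  -1.2412  1.7043  0.8823]
60 (0.52, -0.12) 0.104 [ 0.4138  3.2395 -1.1189] [ 0.4266  0.583   0.4234  1.9934 -1.2604  1.624   1.0201]
60 (0.52, -0.12) 0.2 [ 0.4138  3.2395 -1.1189] [ 0.2566  0.4361  0.6195  1.9854 -1.2558  1.719   0.8648]
75 (0.5, -0.1) 0.104 [ 0.606   3.1289 -1.6469] [ 0.4185  0.6431  0.3802  1.8723 -1.0944  1.7328  1.0561]
75 (0.5, -0.1) 0.2 [ 0.606   3.1289 -1.6469] [ 0.2837  0.507   0.5428  1.8647 -1.1126  1.8491  0.9304]
75 (0.52, -0.12) 0.104 [ 0.606   3.1289 -1.6469] [ 0.3868  0.6948  0.4311  1.7998 -1.1273  1.7789  1.0421]
75 (0.52, -0.12) 0.2 [ 0.606   3.1289 -1.6469] [ 0.3396  0.545   0.4894  1.7923 -1.1158  1.8547  0.9037]
90 (0.5, -0.1) 0.104 [ 0.7956  2.9744 -2.1682] [ 0.4341  0.727   0.2892  1.691  -0.9308  1.8347  1.0676]
90 (0.5, -0.1) 0.2 [ 0.7956  2.9744 -2.1682] [ 0.4728  0.5755  0.2394  1.6837 -0.9121  1.9033  0.9282]
90 (0.52, -0.12) 0.104 [ 0.7956  2.9744 -2.1682] [ 0.5102  0.7581  0.2035  1.6129 -0.9039  1.83    1.0177]
90 (0.52, -0.12) 0.2 [ 0.7956  2.9744 -2.1682] [ 0.5913  0.6133  0.0966  1.6056 -0.8743  1.8839  0.8716]
```

```bash
cat >> kin.py <<'E'
def stand_pose(pos,zz,psi=75,al=70):
    d=np.pi/180;h=np.array([np.cos(psi*d),np.sin(psi*d),0]);z2=np.sin(al*d)*h+np.array([0,0,-np.cos(al*d)])
    return np.r_[pos,zz]+.008*z2,Rzy(z2,np.cross([0,0,-1],h))
E
python3 - <<'E'
from kin import *
s,T=tool();o=T[:3,:3].T@(np.array([.4477,-.1891,.0377])-T[:3,3]);a=T[:3,:3].T@np.array([.8643,.4716,-.1749])
np.savez("mt.npz",o=o,a=a);print(o,a)
print("lift .1 in tool:",T[:3,:3].T@[0,0,.12]/.25)
plan(*stand_pose((.5,-.1),.19))
E
```

```text
[-0.0923  0.0013  0.0316] [ 0.9404 -0.0026 -0.3401]
lift .1 in tool: [-0.2397  0.0013 -0.4159]
full slide [-0.3435 -0.2285 -0.5795] ang [ 0.606   3.1289 -1.6469] calls 3.128947896170341 | part [-0.1098 -0.073  -0.1852] [ 0.1937  1.     -0.5264] t 5.6 q [-0.3737  0.6961  0.5747  1.5893 -0.0427  1.3693 -0.8912]
```

```bash
python3 -m inch '[{"slide":[-0.03,0,-0.05],"angular":[0,0,0],"claw":-1},{"slide":[-0.09,0,-0.15],"angular":[0,0.1,0],"claw":-1},{"slide":[-0.15,0,-0.26],"angular":[0,0.3,0],"claw":-1},{"slide":[-0.21,0,-0.36],"angular":[0.1,0.5,-0.1],"claw":-1},{"slide":[-0.24,0,-0.42],"angular":[0.1,0.7,-0.2],"claw":-1},{"slide":[-0.24,0,-0.42],"angular":[0.1,0.9,-0.3],"claw":-1},{"slide":[-0.24,0,-0.42],"angular":[0.1,0.9,-0.3],"claw":-1}]' 50
python3 - <<'E'
from kin import *
plan(*stand_pose((.5,-.1),.19))
E
```

```text
time: 6.3
position: [0.5294, -0.1456, 0.1425]
tool_rot: [-2.918, -0.947, 0.103]
ft_force: [-0.8, -0.8, -2.4]
grip_width: 0.388
grip_force: 50.0
full slide [ 0.0283 -0.2509 -0.1588] ang [ 0.6266  2.2536 -1.2492] calls 2.2536123637808507 | part [ 0.0125 -0.1113 -0.0704] [ 0.278   1.     -0.5543] t 6.3 q [-0.2655  0.2694  0.5873  1.7576 -0.1757  1.2604 -0.5684]
```

```bash
python3 -m inch '[{"slide":[0.01,-0.05,-0.05],"angular":[0.07,0.25,-0.13],"claw":-1},{"slide":[0.01,-0.08,-0.1],"angular":[0.14,0.5,-0.27],"claw":-1},{"slide":[0.01,-0.11,-0.15],"angular":[0.21,0.75,-0.4],"claw":-1},{"slide":[0.01,-0.11,-0.15],"angular":[0.28,1,-0.55],"claw":-1},{"slide":[0.01,-0.11,-0.15],"angular":[0.28,1,-0.55],"claw":-1},{"slide":[0.01,-0.11,-0.15],"angular":[0.28,1,-0.55],"claw":-1}]'
python3 - <<'E'
from kin import *
plan(*stand_pose((.5,-.1),.19))
E
```

```text
time: 6.9
position: [0.5199, -0.1201, 0.1781]
tool_rot: [-2.44, -1.175, -0.536]
ft_force: [-0.5, 0.4, -2.7]
grip_width: 0.389
grip_force: 50.0
full slide [ 0.0479 -0.1267  0.0096] ang [ 0.3332  1.2645 -0.7074] calls 1.264486200396962 | part [ 0.0379 -0.1002  0.0076] [ 0.2635  1.     -0.5594] t 6.9 q [-0.0029  0.1942  0.5849  1.8655 -0.6563  1.3232  0.1425]
```

```bash
python3 -m inch '[{"slide":[0.02,-0.04,0],"angular":[0.07,0.25,-0.14],"claw":-1},{"slide":[0.03,-0.08,0],"angular":[0.14,0.5,-0.28],"claw":-1},{"slide":[0.04,-0.1,0],"angular":[0.21,0.75,-0.42],"claw":-1},{"slide":[0.04,-0.1,0],"angular":[0.27,1,-0.56],"claw":-1},{"slide":[0.04,-0.1,0],"angular":[0.27,1,-0.56],"claw":-1},{"slide":[0.04,-0.1,0],"angular":[0.27,1,-0.56],"claw":-1}]'
python3 - <<'E'
from kin import *
plan(*stand_pose((.5,-.1),.19))
m=np.load("mt.npz");s,T=tool();print("pred",T[:3,:3]@m["o"]+T[:3,3],T[:3,:3]@m["a"])
for cam in ("scene","top"):
    im=ctrl.get_image(cam);P=cloud(im)
    if cam=="scene": save(im,"s2.png",(140,60,440,360),1.9)
    for r in ctrl.outline_of("mute",cam):
        p=P[(cv2.erode(r["mask"].astype(np.uint8),np.ones((3,3)))>0)&(im["depth"]>0)]
        if len(p)>30:
            c=np.median(p,0)
            if np.hypot(c[0]-.5,c[1]+.1)<.08 and c[2]>.06: print(cam,len(p),c,*fitmute(p,T[:3,:3]@m["o"]+T[:3,3],T[:3,:3]@m["a"]))
E
```

```text
time: 7.5
position: [0.5065, -0.0978, 0.187]
tool_rot: [-1.847, -1.285, -1.057]
ft_force: [-0.2, 0.4, -2.4]
grip_width: 0.391
grip_force: 50.0
full slide [ 0.0061 -0.0236  0.0121] ang [ 0.0559  0.2638 -0.1473] calls 1 | part [ 0.0061 -0.0236  0.0121] [ 0.0559  0.2638 -0.1473] t 7.5 q [ 0.2777  0.4396  0.5275  1.8778 -1.0652  1.6963  0.8269]
pred [ 0.4975 -0.1111  0.0908] [0.0969 0.1169 0.9884]
scene 836 [ 0.519  -0.0906  0.1417] [ 0.4958 -0.1112  0.0902] [0.0971 0.123  0.9876] 0.0008166771345054292
top 254 [ 0.4956 -0.1027  0.1691] [ 0.4995 -0.1124  0.0931] [0.058  0.1375 0.9888] 0.0016963686578878375
```

View pics/s2.png

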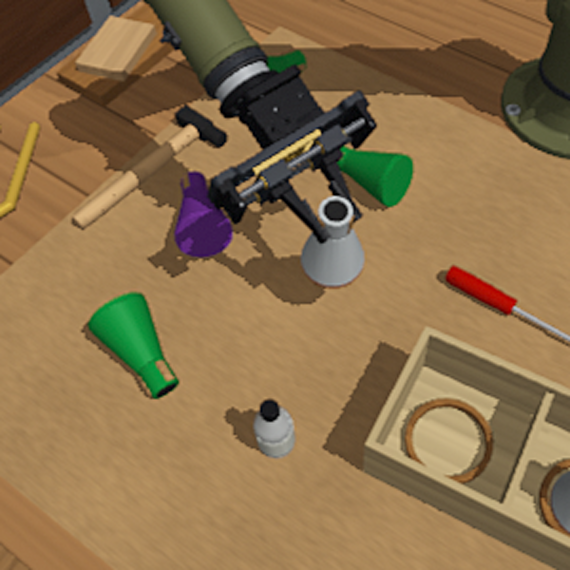

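The mute is held by its neck (crop pixel 335,215), nearly upright, and hasn't slipped. I'll finish the tilt and lower it.

```bash
cat >> kin.py <<'E'
def to_mute(o_t,cur=None):
    m=np.load("mt.npz");s,T=tool();a=T[:3,:3]@m["a"]
    v=np.cross(a,[0,0,1]);n=np.linalg.norm(v)
    Rt=(R.from_rotvec(v/n*np.arctan2(n,a[2])).as_matrix())@T[:3,:3]
    o_t=np.array(o_t,float)
    print("mute o",T[:3,:3]@m["o"]+T[:3,3],"a",a)
    plan(o_t-Rt@m["o"],Rt)
E
python3 -c "
from kin import *
to_mute([.5,-.11,.02]);to_mute([.5,-.11,.001])"
```

```text
mute o [ 0.4989 -0.1113  0.094 ] a [0.0885 0.1179 0.9891]
full slide [-0.2798 -0.001   0.094 ] ang [-0.0303  0.2676 -0.0858] calls 1 | part [-0.2798 -0.001   0.094 ] [-0.0303  0.2676 -0.0858] t 7.7 q [ 0.2771  0.4343  0.5289  1.8781 -1.067   1.6973  0.8301]
mute o [ 0.4989 -0.1113  0.094 ] a [0.0885 0.1179 0.9891]
full slide [-0.3469  0.0028  0.1296] ang [-0.0303  0.2676 -0.0858] calls 1 | part [-0.3469  0.0028  0.1296] [-0.0303  0.2676 -0.0858] t 7.7 q [ 0.2771  0.4343  0.5289  1.8781 -1.067   1.6973  0.8301]
```

```bash
python3 -m inch '[{"slide":[-0.07,0,0.02],"angular":[-0.03,0.14,-0.04],"claw":-1},{"slide":[-0.16,0,0.05],"angular":[-0.03,0.27,-0.09],"claw":-1},{"slide":[-0.24,0,0.08],"angular":[-0.03,0.27,-0.09],"claw":-1},{"slide":[-0.28,0,0.094],"angular":[-0.03,0.27,-0.09],"claw":-1},{"slide":[-0.28,0,0.094],"angular":[-0.03,0.27,-0.09],"claw":-1},{"slide":[-0.28,0,0.094],"angular":[-0.03,0.27,-0.09],"claw":-1}]'
python3 -c "
from kin import *
to_mute([.5,-.11,.002]);to_mute([.5,-.11,-.002])"
```

```text
time: 8.3
position: [0.4998, -0.109, 0.1175]
tool_rot: [-1.725, -1.251, -1.214]
ft_force: [-0.4, -0.7, -1.2]
grip_width: 0.396
grip_force: 50.0
mute o [ 0.5006 -0.1107  0.02  ] a [-0.0031 -0.0018  1.    ]
full slide [-0.0667 -0.0021  0.0272] ang [ 0.0016 -0.0051  0.0044] calls 1 | part [-0.0667 -0.0021  0.0272] [ 0.0016 -0.0051  0.0044] t 8.3 q [ 0.3875  0.6442  0.4743  1.8867 -1.1662  1.757   1.0865]
mute o [ 0.5006 -0.1107  0.02  ] a [-0.0031 -0.0018  1.    ]
full slide [-0.0817 -0.0021  0.0326] ang [ 0.0016 -0.0051  0.0044] calls 1 | part [-0.0817 -0.0021  0.0326] [ 0.0016 -0.0051  0.0044] t 8.3 q [ 0.3875  0.6442  0.4743  1.8867 -1.1662  1.757   1.0865]
```

```bash
python3 -m inch '[{"slide":[-0.02,0,0.008],"angular":[0,0,0],"claw":-1},{"slide":[-0.04,0,0.016],"angular":[0,0,0],"claw":-1},{"slide":[-0.055,0,0.022],"angular":[0,0,0],"claw":-1},{"slide":[-0.066,0,0.026],"angular":[0,0,0],"claw":-1},{"slide":[-0.07,0,0.028],"angular":[0,0,0],"claw":-1},{"slide":[-0.07,0,0.028],"angular":[0,0,0],"claw":-1},{"slide":[-0.07,0,0.028],"angular":[0,0,0],"claw":-1}]'
python3 -c "
from kin import *
to_mute([.5,-.11,0])"
```

```text
time: 9.0
position: [0.4993, -0.1086, 0.099]
tool_rot: [-1.723, -1.247, -1.216]
ft_force: [-1.5, -2.0, 5.9]
grip_width: 0.391
grip_force: 50.0
mute o [ 0.5001 -0.1099  0.0015] a [-0.0032 -0.0058  1.    ]
full slide [-0.0048  0.0002  0.0039] ang [ 0.0007 -0.0124  0.0022] calls 1 | part [-0.0048  0.0002  0.0039] [ 0.0007 -0.0124  0.0022] t 9.0 q [ 0.3946  0.68    0.4661  1.8859 -1.175   1.7486  1.1162]
```

```bash
python3 -m inch '[{"slide":[0,0,0],"angular":[0,0,0],"claw":0},{"slide":[0,0,0],"angular":[0,0,0],"claw":0.3},{"slide":[0,0,0],"angular":[0,0,0],"claw":0.6},{"slide":[0,0,0],"angular":[0,0,0],"claw":1},{"slide":[0,0,0],"angular":[0,0,0],"claw":1},{"slide":[0,0,0],"angular":[0,0,0],"claw":1},{"slide":[0,0,0],"angular":[0,0,0],"claw":1},{"slide":[0,0,0],"angular":[0,0,0],"claw":1}]'
python3 - <<'E'
from kin import *
s,T=tool();im=ctrl.get_image("scene");P=cloud(im)
for r in ctrl.outline_of("mute","scene"):
    p=P[(cv2.erode(r["mask"].astype(np.uint8),np.ones((3,3)))>0)&(im["depth"]>0)]
    if len(p)>30:
        c=np.median(p,0)
        if np.hypot(c[0]-.5,c[1]+.1)<.08: print(len(p),c,*fitmute(p,[.5,-.11,0],[0,0,1.]))
E
```

```text
time: 9.8
position: [0.4992, -0.1084, 0.0971]
tool_rot: [-1.726, -1.248, -1.213]
ft_force: [-0.9, 0.2, -0.3]
grip_width: 0.973
grip_force: 0.0
886 [ 0.5147 -0.0982  0.0573] [ 0.4979 -0.1103  0.0004] [0.0053 0.0009 1.    ] 0.000965263207280331
```

```bash
python3 -m inch '[{"slide":[0,0,-0.06],"angular":[0,0,0],"claw":1},{"slide":[0,0,-0.2],"angular":[0,0,0],"claw":1},{"slide":[0,0,-0.36],"angular":[0,0,0],"claw":1},{"slide":[0.15,0,-0.45],"angular":[0,0,0],"claw":1},{"slide":[0.35,0,-0.45],"angular":[0,-0.25,0],"claw":1},{"slide":[0.5,0,-0.45],"angular":[0,-0.5,0],"claw":1},{"slide":[0.6,0,-0.45],"angular":[0,-0.75,0],"claw":1},{"slide":[0.6,0,-0.45],"angular":[0,-1,0],"claw":1},{"slide":[0.6,0,-0.45],"angular":[0,-1,0],"claw":1}]'
python3 - <<'E'
from kin import *
im=ctrl.get_image("scene");P=cloud(im);A=[]
for r in ctrl.outline_of("mute","scene"):
    p=P[(cv2.erode(r["mask"].astype(np.uint8),np.ones((3,3)))>0)&(im["depth"]>0)]
    if len(p)>30:
        c=np.median(p,0)
        if np.hypot(c[0]-.5,c[1]+.1)<.08: print(len(p),c,*fitmute(p,[.5,-.11,0],[0,0,1.]))
s,T=tool();print(T)
psi=np.radians(75);h=np.array([np.cos(psi),np.sin(psi),0]);Rd=Rzy([0,0,-1],np.cross([0,0,-1],h))
plan([.498,-.11,.21],Rd)
p,e=fit0()
for x in ([.498,-.11,.096],[.585,.1108,.104],[.585,.1108,.25]): print(ik(p,np.array(x),Rd,s["joint_positions"]))
E
```

```text
time: 10.8
position: [0.4839, -0.1598, 0.2813]
tool_rot: [-2.119, -1.548, -0.784]
ft_force: [0.5, 0.2, 0.5]
grip_width: 0.999
grip_force: 0.0
838 [ 0.5145 -0.0979  0.0599] [ 0.498  -0.1101  0.0005] [0.0043 0.0006 1.    ] 0.000990279278029224
[[ 0.2386  0.9503  0.2002  0.4818]
 [ 0.7231 -0.3114  0.6166 -0.1612]
 [ 0.6483 -0.0024 -0.7614  0.2764]
 [ 0.      0.      0.      1.    ]]
full slide [-0.0088 -0.0014  0.3416] ang [ 0.0327 -1.3469 -0.1021] calls 1.3468530991384478 | part [-0.0065 -0.0011  0.2536] [ 0.0242 -1.     -0.0758] t 10.9 q [ 0.1354  0.1718  0.6334  1.7558 -0.7195  1.6146  0.5674]
(array([-0.2556,  0.1446,  0.4795,  1.9727, -0.0771,  1.0417,  0.0002]), np.float64(3.1879335389819857e-08))
(array([-0.6173,  0.3263,  0.4771,  1.7551, -0.1659,  1.1001, -0.3445]), np.float64(3.1709922615935233e-08))
(array([-0.5188,  0.1951,  0.3544,  1.5935, -0.0688,  1.3653, -0.4149]), np.float64(2.83817733112228e-08))
```

```bash
python3 -m inch '[{"slide":[0,0,0],"angular":[0.01,-0.25,-0.03],"claw":1},{"slide":[0,0,0.05],"angular":[0.02,-0.5,-0.06],"claw":1},{"slide":[0,0,0.1],"angular":[0.03,-0.75,-0.08],"claw":1},{"slide":[0,0,0.16],"angular":[0.03,-1,-0.1],"claw":1},{"slide":[0,0,0.16],"angular":[0.03,-1,-0.1],"claw":1},{"slide":[0,0,0.16],"angular":[0.03,-1,-0.1],"claw":1}]'
python3 - <<'E'
from kin import *
psi=np.radians(75);h=np.array([np.cos(psi),np.sin(psi),0]);Rd=Rzy([0,0,-1],np.cross([0,0,-1],h))
plan([.498,-.11,.19],Rd)
E
```

```text
time: 11.5
position: [0.4887, -0.1366, 0.2429]
tool_rot: [-2.401, -1.838, -0.215]
ft_force: [0.1, -0.2, -0.4]
grip_width: 0.999
grip_force: 0.0
full slide [0.0728 0.0083 0.2284] ang [-0.0022 -0.3439 -0.0046] calls 1 | part [0.0728 0.0083 0.2284] [-0.0022 -0.3439 -0.0046] t 11.5 q [-0.1287  0.0157  0.4833  1.7978 -0.1911  1.3516  0.1341]
```

```bash
python3 -m inch '[{"slide":[0.03,0,0],"angular":[0,-0.2,0],"claw":1},{"slide":[0.07,0.01,0.05],"angular":[0,-0.34,0],"claw":1},{"slide":[0.07,0.01,0.15],"angular":[0,-0.34,0],"claw":1},{"slide":[0.07,0.01,0.22],"angular":[0,-0.34,0],"claw":1},{"slide":[0.07,0.01,0.22],"angular":[0,-0.34,0],"claw":1},{"slide":[0.07,0.01,0.22],"angular":[0,-0.34,0],"claw":1}]'
python3 - <<'E'
from kin import *
psi=np.radians(75);h=np.array([np.cos(psi),np.sin(psi),0]);Rd=Rzy([0,0,-1],np.cross([0,0,-1],h))
plan([.498,-.11,.096],Rd)
s,T=tool();im=ctrl.get_image("wrist");P=cloud(im,T@im["tool_from_camera"]);save(im,"w3.png")
for r in ctrl.outline_of("mute","wrist")[:5]:
    p=P[(cv2.erode(r["mask"].astype(np.uint8),np.ones((5,5)))>0)&(im["depth"]>0)]
    if len(p)>50 and np.hypot(*(np.median(p,0)[:2]-[.498,-.11]))<.05: print(r["bbox"],*fitmute(p[::5],[.498,-.11,0],[0,0,1.]))
E
```

```text
time: 12.1
position: [0.499, -0.1136, 0.1939]
tool_rot: [2.498, 1.903, 0.003]
ft_force: [0.3, 0.4, 1.4]
grip_width: 0.998
grip_force: 0.0
full slide [ 0.0126 -0.0086  0.3914] ang [ 0.0046 -0.0016 -0.0126] calls 1 | part [ 0.0126 -0.0086  0.3914] [ 0.0046 -0.0016 -0.0126] t 12.1 q [-0.2138  0.0435  0.399   1.8591 -0.0185  1.2399 -0.0776]
[313.8, 190.4, 57.9, 78.6] [ 0.4998 -0.1107 -0.0004] [-0.0025  0.0041  1.    ] 0.0004905728277059383
```

```bash
python3 -m inch '[{"slide":[0.012,-0.005,0.1],"angular":[0,0,-0.01],"claw":1},{"slide":[0.012,-0.005,0.22],"angular":[0,0,-0.01],"claw":1},{"slide":[0.012,-0.005,0.32],"angular":[0,0,-0.01],"claw":1},{"slide":[0.012,-0.005,0.38],"angular":[0,0,-0.01],"claw":1},{"slide":[0.012,-0.005,0.39],"angular":[0,0,-0.01],"claw":1},{"slide":[0.012,-0.005,0.39],"angular":[0,0,-0.01],"claw":1}]' 25
python3 -c "
from kin import *
s,T=tool();print(T[:3])"
```

```text
time: 12.8
position: [0.5006, -0.1086, 0.0979]
tool_rot: [2.487, 1.913, 0.008]
ft_force: [0.3, 0.7, 0.4]
grip_width: 0.997
grip_force: 0.0
[[ 0.2566  0.9665  0.0063  0.5006]
 [ 0.9665 -0.2566 -0.0003 -0.1086]
 [ 0.0014  0.0062 -1.      0.0979]]
```

```bash
python3 -m inch '[{"slide":[-0.006,-0.004,0.006],"angular":[0,0,0],"claw":0},{"slide":[-0.006,-0.004,0.006],"angular":[0,0,0],"claw":-0.1},{"slide":[-0.006,-0.004,0.006],"angular":[0,0,0],"claw":-1},{"slide":[-0.006,-0.004,0.006],"angular":[0,0,0],"claw":-1},{"slide":[-0.006,-0.004,0.006],"angular":[0,0,0],"claw":-1},{"slide":[-0.006,-0.004,0.006],"angular":[0,0,0],"claw":-1},{"slide":[-0.006,-0.004,0.006],"angular":[0,0,0],"claw":-1},{"slide":[-0.006,-0.004,0.006],"angular":[0,0,0],"claw":-1},{"slide":[-0.006,-0.004,0.006],"angular":[0,0,0],"claw":-1},{"slide":[-0.006,-0.004,0.006],"angular":[0,0,0],"claw":-1}]' 25
python3 - <<'E'
from kin import *
s,T=tool();print(s["grip_width"],s["grip_force"],T[:3])
im=ctrl.get_image("scene");P=cloud(im)
for r in ctrl.outline_of("mute","scene"):
    p=P[(cv2.erode(r["mask"].astype(np.uint8),np.ones((3,3)))>0)&(im["depth"]>0)]
    if len(p)>30:
        c=np.median(p,0)
        if np.hypot(c[0]-.5,c[1]+.1)<.08: print(len(p),c,*fitmute(p,[.5,-.11,0],[0,0,1.]))
E
```

```text
time: 13.8
position: [0.499, -0.1092, 0.0958]
tool_rot: [2.486, 1.914, 0.007]
ft_force: [0.2, -1.3, -0.6]
grip_width: 0.395
grip_force: 31.5
0.394562872516478 31.54321654670639 [[ 0.2556  0.9668  0.0061  0.499 ]
 [ 0.9668 -0.2556 -0.0002 -0.1092]
 [ 0.0013  0.0059 -1.      0.0958]]
603 [ 0.5167 -0.0927  0.0435] [ 0.4981 -0.1103  0.0001] [0.0002 0.0043 1.    ] 0.0009491818485315248
```

```bash
python3 -m inch '[{"slide":[0,0,-0.04],"angular":[0,0,0],"claw":-1},{"slide":[0,0,-0.12],"angular":[0,0,0],"claw":-1},{"slide":[0,0,-0.25],"angular":[0,0,0],"claw":-1},{"slide":[0,0,-0.4],"angular":[0,0,0],"claw":-1},{"slide":[0,0,-0.52],"angular":[0,0,0],"claw":-1},{"slide":[0,0,-0.6],"angular":[0,0,0],"claw":-1},{"slide":[0,0,-0.6],"angular":[0,0,0],"claw":-1}]' 30
python3 - <<'E'
from kin import *
T0=np.array([[ 0.2556,0.9668,0.0061],[0.9668,-0.2556,-0.0002],[0.0013,0.0059,-1.]])
np.savez("mt.npz",o=T0.T@(np.array([.499,-.1105,0])-[.499,-.1092,.0958]),a=T0.T@[0,0,1.])
to_mute([.5847,.1107,.15])
E
```

```text
time: 14.6
position: [0.4996, -0.1096, 0.2492]
tool_rot: [2.484, 1.912, 0.014]
ft_force: [0.1, -0.2, -1.4]
grip_width: 0.396
grip_force: 36.6
mute o [ 0.5001 -0.1109  0.1534] a [-0.0057  0.0001  1.    ]
full slide [0.9438 0.1023 0.0172] ang [ 0.0106 -0.0027 -0.    ] calls 1 | part [0.9438 0.1023 0.0172] [ 0.0106 -0.0027 -0.    ] t 14.6 q [-0.2263 -0.0009  0.3935  1.7886 -0.0013  1.3422 -0.0913]
```

```bash
python3 -m inch '[{"slide":[0.1,0.01,0],"angular":[0.01,0,0],"claw":-1},{"slide":[0.25,0.03,0],"angular":[0.01,0,0],"claw":-1},{"slide":[0.42,0.05,0],"angular":[0.01,0,0],"claw":-1},{"slide":[0.58,0.07,0],"angular":[0.01,0,0],"claw":-1},{"slide":[0.73,0.08,0],"angular":[0.01,0,0],"claw":-1},{"slide":[0.85,0.09,0],"angular":[0.01,0,0],"claw":-1},{"slide":[0.92,0.1,0],"angular":[0.01,0,0],"claw":-1},{"slide":[0.94,0.1,0],"angular":[0.01,0,0],"claw":-1},{"slide":[0.94,0.1,0],"angular":[0.01,0,0],"claw":-1},{"slide":[0.94,0.1,0],"angular":[0.01,0,0],"claw":-1}]'
python3 - <<'E'
from kin import *
s,T=tool();m=np.load("mt.npz");po=T[:3,:3]@m["o"]+T[:3,3];print("pred",po,T[:3,:3]@m["a"])
for cam in ("scene","top","wrist"):
    s,T=tool();im=ctrl.get_image(cam);P=cloud(im,T@im["tool_from_camera"] if cam=="wrist" else None)
    if cam=="wrist": save(im,"w4.png")
    for r in ctrl.outline_of("mute",cam):
        p=P[(cv2.erode(r["mask"].astype(np.uint8),np.ones((3,3)))>0)&(im["depth"]>0)]
        if len(p)>30 and np.hypot(*(np.median(p,0)[:2]-po[:2]))<.06 and np.median(p[:,2])>.15: print(cam,*fitmute(p[::3],po,[0,0,1.]))
    for r in ctrl.outline_of("ring_empty",cam)[:2]:
        p=P[r["mask"]];p=p[(p[:,2]>.0145)&(p[:,2]<.026)]
        if len(p)<15: continue
        f=lambda q:np.maximum(np.abs(np.hypot(p[:,0]-q[0],p[:,1]-q[1])-.046)-.004,0)
        s_=least_squares(f,[.585,.111],loss="soft_l1",f_scale=.003);print("ring",cam,r["confidence"],s_.x,len(p),np.sqrt(np.mean(f(s_.x)**2)),p.mean(0))
E
```

```text
time: 15.6
position: [0.582, 0.1092, 0.246]
tool_rot: [2.492, 1.913, -0.0]
ft_force: [0.4, -0.7, -1.6]
grip_width: 0.393
grip_force: 36.6
pred [0.5815 0.1079 0.1502] [ 0.006 -0.     1.   ]
scene [0.5809 0.1075 0.1514] [0.0092 0.0053 0.9999] 0.0006039854460098941
ring scene 0.65 [0.5854 0.1103] 290 5.059405776244088e-05 [0.5912 0.1139 0.0197]
top [0.5835 0.1094 0.1578] [-0.0301  0.0141  0.9994] 0.006428175697049259
ring top 0.64 [0.5846 0.1089] 74 3.603369024011365e-05 [0.5559 0.0891 0.0198]
wrist [0.5827 0.1094 0.1501] [-0.0024  0.0051  1.    ] 0.000454683968601955
ring wrist 0.91 [0.5859 0.1099] 648 2.6600336360284456e-05 [0.5933 0.1361 0.0191]
```

View pics/w4.png

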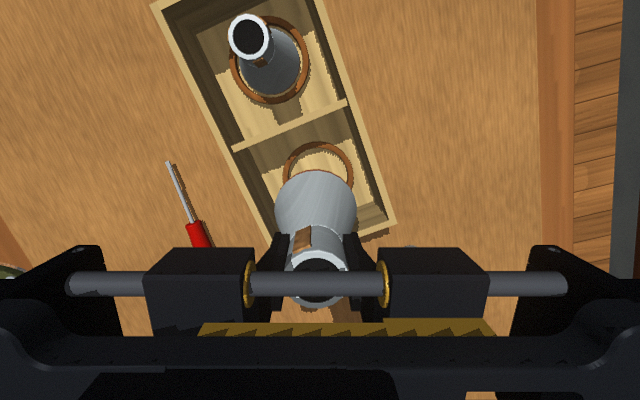

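The wrist view shows the held mute at (315,205) just ahead of the empty ring (318,160), with the stored mute undisturbed at (265,55). I'll shift by about (+3.8, +1.7) mm and go part-way down.

```bash
python3 -c "
from kin import *
to_mute([.5853,.1097,.06])"
```

```text
mute o [0.5817 0.1103 0.1505] a [ 0.0052 -0.0015  1.    ]
full slide [0.0009 0.0122 0.3618] ang [-0.0103 -0.0001 -0.    ] calls 1 | part [0.0009 0.0122 0.3618] [-0.0103 -0.0001 -0.    ] t 16.05 q [-0.4303  0.1913  0.2273  1.5911 -0.0448  1.3631 -0.4566]
```

```bash
python3 -m inch '[{"slide":[0.004,0.014,0.04],"angular":[-0.01,0,0],"claw":-1},{"slide":[0.004,0.014,0.12],"angular":[-0.01,0,0],"claw":-1},{"slide":[0.004,0.014,0.22],"angular":[-0.01,0,0],"claw":-1},{"slide":[0.004,0.014,0.3],"angular":[-0.01,0,0],"claw":-1},{"slide":[0.004,0.014,0.35],"angular":[-0.01,0,0],"claw":-1},{"slide":[0.004,0.014,0.36],"angular":[-0.01,0,0],"claw":-1},{"slide":[0.004,0.014,0.36],"angular":[-0.01,0,0],"claw":-1},{"slide":[0.004,0.014,0.36],"angular":[-0.01,0,0],"claw":-1}]'
python3 - <<'E'
from kin import *
m=np.load("mt.npz")
for cam in ("scene","top","wrist","scene","wrist"):
    s,T=tool();po=T[:3,:3]@m["o"]+T[:3,3];print("pred",po,T[:3,:3]@m["a"])
    im=ctrl.get_image(cam);P=cloud(im,T@im["tool_from_camera"] if cam=="wrist" else None)
    if cam=="scene": save(im,"s5.png",(300,190,530,390),3)
    for r in ctrl.outline_of("mute",cam):
        p=P[(cv2.erode(r["mask"].astype(np.uint8),np.ones((3,3)))>0)&(im["depth"]>0)]
        if len(p)>30 and np.hypot(*(np.median(p,0)[:2]-po[:2]))<.06: print(cam,*fitmute(p[::3],po,[0,0,1.]))
    for r in ctrl.outline_of("ring_empty",cam)[:2]:
        p=P[r["mask"]];p=p[(p[:,2]>.0145)&(p[:,2]<.026)]
        if len(p)<15: continue
        f=lambda q:np.maximum(np.abs(np.hypot(p[:,0]-q[0],p[:,1]-q[1])-.046)-.004,0)
        s_=least_squares(f,[.585,.111],loss="soft_l1",f_scale=.003);print("ring",cam,r["confidence"],s_.x,len(p),np.sqrt(np.mean(f(s_.x)**2)),p.mean(0))
E
```

```text
time: 16.85
position: [0.5868, 0.112, 0.1573]
tool_rot: [2.486, 1.914, 0.01]
ft_force: [0.2, 0.3, -1.7]
grip_width: 0.398
grip_force: 36.6
pred [0.587  0.1107 0.0615] [-0.0017 -0.0006  1.    ]
scene [0.5855 0.1112 0.0624] [ 0.0233 -0.0152  0.9996] 0.0006264294101249091
pred [0.5868 0.1107 0.0615] [-0.0016 -0.0006  1.    ]
pred [0.5863 0.1106 0.0609] [-0.0006 -0.0003  1.    ]
wrist [0.5872 0.1104 0.0603] [-0.0076  0.0052  1.    ] 0.0004448953318529365
ring wrist 0.68 [0.5416 0.1994] 1824 0.06300529160818745 [0.5447 0.1943 0.0201]
ring wrist 0.55 [0.586  0.1098] 1104 2.249291553973975e-05 [0.5913 0.1369 0.019 ]
pred [0.5861 0.1106 0.0606] [-0.0001 -0.0002  1.    ]
ring scene 0.61 [0.5852 0.11  ] 180 7.194044467879551e-06 [0.5994 0.1304 0.0202]
pred [0.5859 0.1105 0.0604] [ 0.0003 -0.0001  1.    ]
wrist [0.5868 0.1102 0.0598] [-0.0066  0.0058  1.    ] 0.00046050072525282337
ring wrist 0.9 [0.5859 0.1098] 1096 2.107825827308981e-05 [0.5912 0.1375 0.0191]
```

View pics/s5.png

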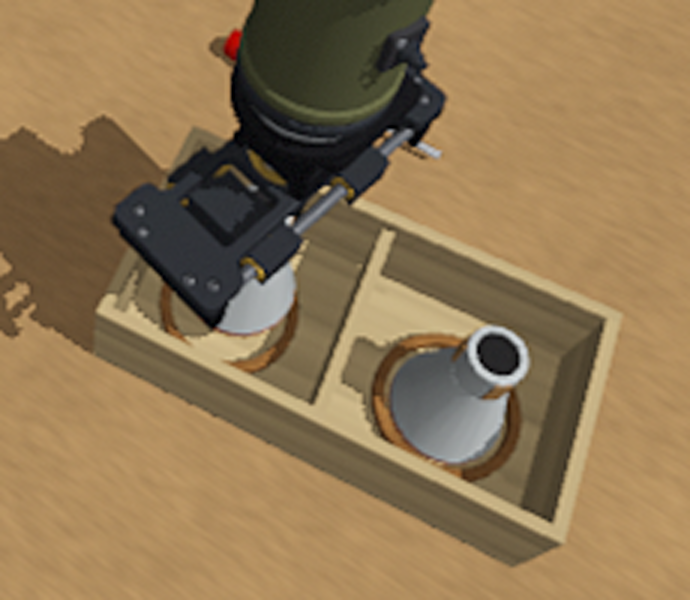

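The mute hangs over the ring (crop pixel 230,310), centred to about 1 mm. I'll lower it gently.

```bash
python3 -m inch '[{"slide":[-0.002,-0.001,0.04],"angular":[0,0,0],"claw":-1},{"slide":[-0.002,-0.001,0.09],"angular":[0,0,0],"claw":-1},{"slide":[-0.002,-0.001,0.13],"angular":[0,0,0],"claw":-1},{"slide":[-0.002,-0.001,0.16],"angular":[0,0,0],"claw":-1},{"slide":[-0.002,-0.001,0.18],"angular":[0,0,0],"claw":-1},{"slide":[-0.002,-0.001,0.19],"angular":[0,0,0],"claw":-1},{"slide":[-0.002,-0.001,0.19],"angular":[0,0,0],"claw":-1},{"slide":[-0.002,-0.001,0.19],"angular":[0,0,0],"claw":-1}]'
python3 -c "
from kin import *
to_mute([.5855,.1103,.008])"
```

```text
time: 18.4
position: [0.5862, 0.1115, 0.1091]
tool_rot: [2.486, 1.914, 0.008]
ft_force: [0.4, 0.0, -1.3]
grip_width: 0.394
grip_force: 36.6
mute o [0.5863 0.1102 0.0133] a [-0.0005 -0.0002  1.    ]
full slide [-0.0002 -0.003   0.021 ] ang [ 0.0008 -0.0006 -0.    ] calls 1 | part [-0.0002 -0.003   0.021 ] [ 0.0008 -0.0006 -0.    ] t 18.4 q [-0.4193  0.2953  0.2188  1.7502 -0.0695  1.0974 -0.4368]
```

```bash
python3 -m inch '[{"slide":[0,-0.002,0.005],"angular":[0,0,0],"claw":-1},{"slide":[0,-0.002,0.01],"angular":[0,0,0],"claw":-1},{"slide":[0,-0.002,0.014],"angular":[0,0,0],"claw":-1},{"slide":[0,-0.002,0.018],"angular":[0,0,0],"claw":-1},{"slide":[0,-0.002,0.021],"angular":[0,0,0],"claw":-1},{"slide":[0,-0.002,0.021],"angular":[0,0,0],"claw":-1},{"slide":[0,-0.002,0.021],"angular":[0,0,0],"claw":-1}]'
python3 -c "
from kin import *
to_mute([.5855,.1103,.008])"
```

```text
time: 19.1
position: [0.5855, 0.1115, 0.1038]
tool_rot: [2.486, 1.914, 0.007]
ft_force: [0.0, -0.1, 1.3]
grip_width: 0.397
grip_force: 36.8
mute o [0.5855 0.1102 0.008 ] a [ 0.     -0.0002  1.    ]
full slide [ 0.0003 -0.0003 -0.0001] ang [-0.0001 -0.0003 -0.    ] calls 1 | part [ 0.0003 -0.0003 -0.0001] [-0.0001 -0.0003 -0.    ] t 19.1 q [-0.419   0.2997  0.2182  1.7561 -0.0707  1.0876 -0.4363]
```

```bash
python3 -m inch '[{"slide":[0,0,0.003],"angular":[0,0,0],"claw":-1},{"slide":[0,0,0.003],"angular":[0,0,0],"claw":-1},{"slide":[0,0,0.003],"angular":[0,0,0],"claw":-1}]'
```

```text
time: 19.4
position: [0.5856, 0.1115, 0.1037]
tool_rot: [2.486, 1.914, 0.008]
ft_force: [-2.8, -1.1, 5.0]
grip_width: 0.395
grip_force: 37.0
```

```bash
python3 -m inch '[{"slide":[0,0,0],"angular":[0,0,0],"claw":-0.1},{"slide":[0,0,0],"angular":[0,0,0],"claw":0.1},{"slide":[0,0,0],"angular":[0,0,0],"claw":0.3},{"slide":[0,0,0],"angular":[0,0,0],"claw":0.6},{"slide":[0,0,0],"angular":[0,0,0],"claw":0.6},{"slide":[0,0,0],"angular":[0,0,0],"claw":0.6},{"slide":[0,0,0],"angular":[0,0,0],"claw":0.6}]'
python3 -m inch '[{"slide":[0,0,-0.06],"angular":[0,0,0],"claw":0.6},{"slide":[0,0,-0.16],"angular":[0,0,0],"claw":0.6},{"slide":[0,0,-0.3],"angular":[0,0,0],"claw":0.6},{"slide":[0,0,-0.45],"angular":[0,0,0],"claw":0.6},{"slide":[-0.2,0,-0.6],"angular":[0,0,0],"claw":0.6},{"slide":[-0.4,0,-0.7],"angular":[0,0,0],"claw":0.6},{"slide":[-0.6,0,-0.7],"angular":[0,0,0],"claw":0.6},{"slide":[-0.7,0,-0.7],"angular":[0,0,0],"claw":0.6},{"slide":[-0.7,0,-0.7],"angular":[0,0,0],"claw":0.6}]'
python3 - <<'E'
from kin import *
im=ctrl.get_image("scene");P=cloud(im);save(im,"s6.png",(150,70,560,390),1.85)
for r in ctrl.outline_of("mute","scene"):
    p=P[(cv2.erode(r["mask"].astype(np.uint8),np.ones((3,3)))>0)&(im["depth"]>0)]
    if len(p)>30:
        c=np.median(p,0)
        if np.hypot(*(c[:2]-[.585,.11]))<.06: print(len(p),c,*fitmute(p,[.585,.11,.008],[0,0,1.]))
E
```

```text
time: 20.1
position: [0.5854, 0.1115, 0.1026]
tool_rot: [2.486, 1.914, 0.007]
ft_force: [0.0, 0.0, 0.2]
grip_width: 0.788
grip_force: 0.0
time: 21.0
position: [0.5384, -0.0659, 0.2802]
tool_rot: [2.494, 1.897, 0.009]
ft_force: [0.1, 0.2, -0.8]
grip_width: 0.803
grip_force: 0.0
1085 [0.6019 0.1141 0.0681] [0.5845 0.1106 0.0085] [ 0.0065 -0.004   1.    ] 0.0008071612580476116
```

View pics/s6.png

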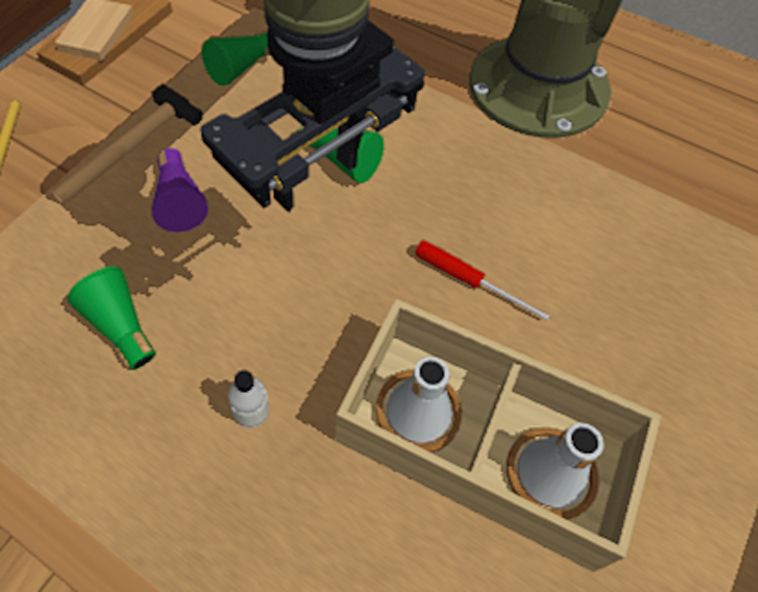

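The mute stands upright inside the ring (crop pixel 420,405) and the bystanders haven't moved. I'm handing the job in.

```bash
python3 -c "
from bench import ctrl
print(ctrl.close_job())"
```

```text
the job is handed in; nothing more can be done
None
```

The copper-bottomed mute stood by itself on the open bench, then was set down gently, upright, inside the empty ring; the job was handed in after about 21 s, with the other things left where they were.

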